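Push a parts bin into its bench dock and latch it

ROBOT

A 6-joint arm with a two-finger parallel gripper is mounted at the origin on a cart in front of the work surface, level with it; the furniture and walls round the work are solid. World frame = base frame: x ahead of the robot, y to its left, z up, the work surface at z = 0. Lengths are in mm, angles in rad, forces in N, time in s.
With the tool pointing down it reaches from about 350 to 875 mm from the base axis. Payload 4.2 kg.
Tool frame: the origin (TCP) lies between the finger pads; the fingertips stand 17 mm ahead of it and the grasp point (between the pads) lies 2 mm behind it (nose_length is the distance from the TCP to the fingertips, in mm); z points along the fingers, y is the direction in which the jaws open and shut (so a half turn about z gives the same grasp; the last joint's range is limited). The gripper opens to 85 mm and grips with 20 to 120 N. Pads are 22 mm wide; open, the fingers measure 114 mm over their backs; the gripper's body (76 mm by 85 mm) begins 54 mm behind the grasp point. The pads swing forward as they close: fully open they stand 13 mm farther back than shut.
Start: joints at [1.507, 0.385, 0.008, 0, -1.194, -0.259], TCP at [198.232, 592.709, 248.312] pointing down, gripper open.
Joint ranges: [-3.14, 3.14], [-1.21, 2.06], [-1.07, 1.41], [-3.16, 2.05], [-2.99, -0.16], [-3.1, 3.1]. Speed limits (rad/s): [2.79, 2.79, 3.14, 3.14, 3.14, 3.14].

INTERFACE

Orientations are given as a unit quaternion [x, y, z, w].
In Python, from bench import * gives the robot as it stands.
- The arm moves only by the tool jog_arm, never from a script. Its argument "increments" is a list of rows, each a list of 4 numbers: the shift along the tool's x, y, z in m, then the turn about the tool's z in degrees. A call has 1 to 10 rows; each row is the pose to reach, as a shift and turn from the pose measured when the call began, along the tool's axes at that moment; what a row does not reach only later rows make up. A row lasts 1/8 s, in which the tool goes at most 62.5 mm and 10.7 degrees, less where a joint would pass 70% of its speed; a pose out of reach is approached as far as the arm can. A call with a gripper value outside its range is refused whole. "hand" is the gripper's target within -1 to 1 (fully open at 1, half-way at 0, shut at -1), set as the call begins (left out, the last holds). The fingers move at their own pace and stop on an object; the grip force is fixed at half the most. Time passes only in rows, so rows that repeat a pose let the fingers close. It gives the time, the measured TCP pose, the force and the opening at its end, in the units of the state.
- read_state(): the state, without advancing time (a new reading comes with each control period).
- get_image(name): name is "scene" or "top" or "wrist"; returns the picture (384x512x3 uint8, red, green, blue); there is no depth.
- calibration(name): a dict with "fx", "fy", "cx", "cy" (pixels), "position" and "rotation" of the camera in the world; the wrist camera has in their place "hand_eye" (4x4, takes a point from camera to tool coordinates, whose origin is the TCP and whose axes are the flange's). Camera axes: x right, y up, looking along -z (the intrinsics and any distortion apply to the point x, -y, -z); pixel columns grow to the right and rows downward; lengths in mm; the calibration is good to about 2 mm. A picture is of the moment at which its call begins: read the wrist's pose just before it. calibration takes no time and is no camera call.
- job_done(): hands the job in, once; it reports no verdict.
The state is a dict: "clock": time; "joints": joint angles; "joint_vel": joint speeds; "joint_efforts": joint torques, N m; "position": TCP position; "ee_rot": TCP orientation; "contact_force": force on the tool from outside, world axes, zero at the start; "wrist_torque": the same for the moment, N m; "gripper_width": finger opening in mm.
Only numpy, scipy, OpenCV 4.12 (cv2) and the standard library are available. Lean on these libraries where they do the work, as an engineer would, in place of code of your own. Each camera call takes 0.05 s, during which the arm holds its last target.

TASK

Slide the blue parts bin, flat on the bench without lifting it, into the open flared end of the aluminium dock and push it fully home against the end stop. Then swing the latch arm with the red knob shut across the front of the bin, and let go. Leave the other things on the bench alone.

Things in the scene. Friction and masses are not known exactly. Their poses are not given: they have to be found in the camera images.
- kit_bin: Blue open-front parts bin fixed on a grey foot plate, 0.3 to 0.65 kg. Origin: centre of its underside, on the bench. +x points to its tall back wall (enters the dock first), z up. Plate: x -76 to +80, y +-70, 8 thick, rounded corners. Bin: side walls, outer faces at y = +-52, x -74 to +76, 83 high at the back. Starts before the dock's mouth, up to 0.3 rad askew, -50 to +10 off line in dock y.
- bin_front (a point): Middle of the outer face of the bin's low front wall: at x = -74, y = 0 of the bin, 25 over the bench. The wall is 104 wide, upright, and its top is 42 over the bench; push here to drive the bin in.
- dock: Aluminium track fixed on the bench. Origin on the bench; +x = slide-in direction, z up. The bin is home when its pose equals the dock's. Rails along x from -78 to +92, 15 high, inner faces at y = +-72 (2 clearance a side); lips reach in over the plate to y = +-61, 11 to 15 above the bench, from x = -63. Closed end stop at x = +80. No floor: the bin slides on the bench.
- dock_mouth (a point): Middle of the dock's open end, at dock x = -113, y = 0, on the bench. The guides, 15 high, flare from y = +-72 at x = -78 to about +-90 here.
- latch (a joint): Level latch arm on a post at the mouth's -y side, vertical axis. 0 = shut (a stop; arm along dock +y across the front of a bin that is home, 7 mm from its front wall); up to 2.4 rad open; starts at 2.0 to 2.3. At q it points to (-sin q, cos q) in dock x, y. Stays where left (0.05 N m friction). 75 long, 10 thick, 22 to 38 above the bench. Cannot shut if the bin is well short of home.
- latch_pivot (a point): Axis of the latch, at dock x = -86, y = -100, 30 above the bench (mid height of the arm).
- latch_knob (a point): Centre of the upright red knob, 16 in diameter, 26 tall (38 to 64 above the bench), 65 from the pivot along the latch arm.
- stapler: Black desk stapler, a bystander: 135 long, 34 wide, 48 high; origin under its centre.
- tape_measure: Yellow tape measure, a bystander: 75 x 35 x 62; origin under its centre.
- box_cutter: Yellow box cutter, a bystander: 177 long, 23 wide; origin under its centre.
- stamp: Rubber stamp with a turned wooden handle, a bystander: 50 x 26 x 68; origin under its centre.

How it is judged:
By the outcome, as a careful person would: the job done as asked, in the order asked, and still so for the second after the job is handed in, with the robot touching nothing.
It also fails if it takes over 69 s, if anything falls off the work surface, if the arm or the gripper's body presses on something with over 40 N, if the wrist force passes 120 N, or if a joint passes its speed limit or range.

## Working session

There is one attempt and no reset: what is moved stays moved. The work goes in short steps, Python scripts to look and compute and a tool call to move; the robot and the scene stay as the last step left them, time stands still between calls to the robot, and variables do not carry over. Pictures are saved under pics/ and viewed, and the job is handed in when it is done.

Besides the shell and the picture viewer there is one more tool, called after ">>>" as name(argument=value, ...) on one line, values as JSON. jog_arm: Moves the arm, as the interface text tells. Its arguments: {"type":"object","properties":{"increments":{"type":"array"},"hand":{"type":"number"}},"required":["increments"]}

```bash
mkdir -p pics; ls; python3 - <<'E'
from bench import *
import cv2
s=read_state();print(s)
for n in["scene","top","wrist"]:
    print(n,calibration(n)); cv2.imwrite(f"pics/{n}0.png",get_image(n)[:,:,::-1])
E
```

```text
pics
{'clock': 0.0, 'joints': array([ 1.50660881e+00,  3.85560457e-01,  6.61827761e-03, -4.93432881e-04,
       -1.19400340e+00, -2.58617150e-01]), 'joint_vel': array([-1.51921539e-03, -3.44951189e-04, -1.14568570e-03,  1.35110235e-03,
       -1.95079345e-04, -5.08478456e-05]), 'joint_efforts': array([ 1.38133109e-04, -3.92290914e+01,  1.88402975e+01,  4.18638647e+00,
       -4.59129267e-03, -5.21995418e-06]), 'position': array([198.06515879, 592.20527416, 247.21706412]), 'ee_rot': array([ 9.86987668e-01, -1.60792215e-01, -1.23923783e-04,  1.09180786e-03]), 'contact_force': array([ 0.20511256, -0.00785878, -0.34797082]), 'wrist_torque': array([-0.02916398,  0.00416695, -0.0069353 ]), 'gripper_width': 85.22631726808031}
scene {'fx': 403.7434286323632, 'fy': 403.7434286323632, 'cx': 246.7985627045551, 'cy': 192.57025200073616, 'position': array([-441.91248757, -663.575876  ,  689.5016035 ]), 'rotation': array([ 0.43955384, -0.26314506, -0.43613015,  0.73982268])}
top {'fx': 462.4059345967079, 'fy': 462.4059345967079, 'cx': 253.3226652876704, 'cy': 189.7571456086991, 'position': array([ 451.04463222, -144.36393045, 1284.66589753]), 'rotation': array([-0.02829986,  0.02527507,  0.71703371, -0.69600499])}
wrist {'fx': 278.06391623829796, 'fy': 278.06391623829796, 'cx': 258.38494000619875, 'cy': 192.80416158870645, 'hand_eye': array([[-6.44036536e-04,  9.53665797e-01,  3.00867303e-01,
         7.76031040e+01],
       [ 9.99999160e-01,  9.52583927e-04, -8.78828348e-04,
         3.54180330e-01],
       [-1.12470989e-03,  3.00866484e-01, -9.53665609e-01,
        -1.26082188e+02],
       [ 0.00000000e+00,  0.00000000e+00,  0.00000000e+00,
         1.00000000e+00]])}
```

View pics/top0.png

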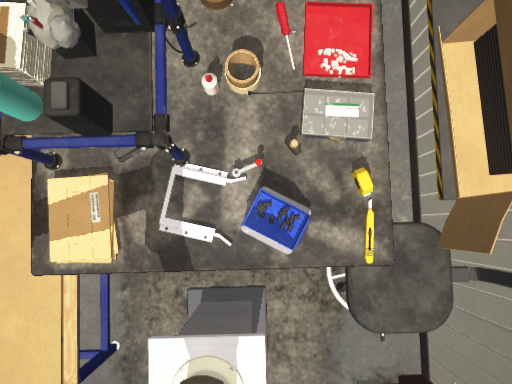

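View pics/scene0.png

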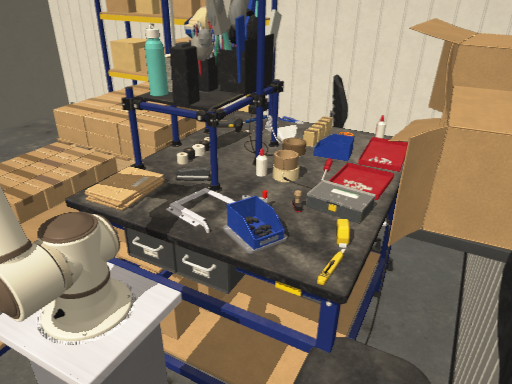

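```bash
python3 - <<'E'
import cv2
a=cv2.imread("pics/top0.png")[140:270,140:330]
cv2.imwrite("pics/topz.png",cv2.resize(a,None,fx=4.2,fy=4.2,interpolation=cv2.INTER_CUBIC))
a=cv2.imread("pics/scene0.png")[170:280,150:320]
cv2.imwrite("pics/scz.png",cv2.resize(a,None,fx=4.5,fy=4.5,interpolation=cv2.INTER_CUBIC))
E
```

```text
(no output)
```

View pics/topz.png

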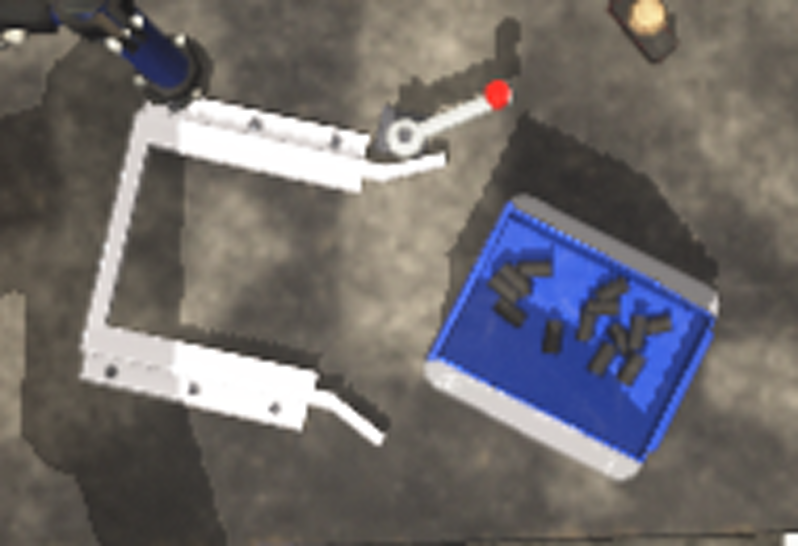

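View pics/scz.png

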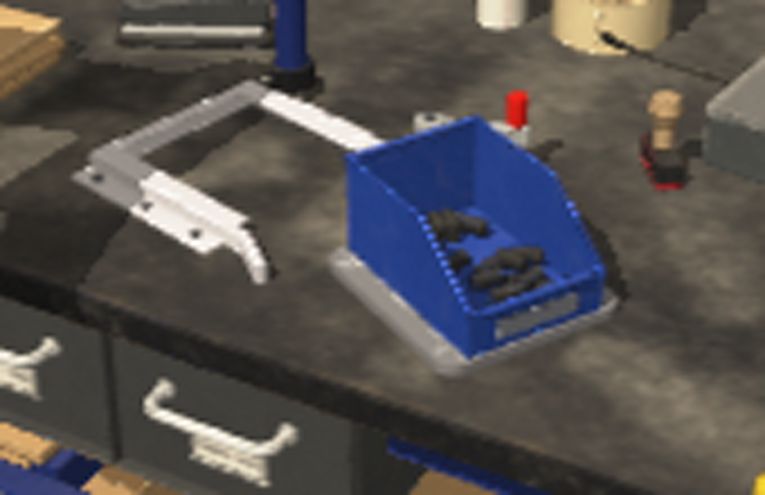

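```bash
cat > h.py <<'E'
from bench import *
import numpy as np, cv2
from scipy.spatial.transform import Rotation as R
def ray(cam,uv,z,st=None):
    c=calibration(cam)
    d=np.array([(uv[0]-c['cx'])/c['fx'],-(uv[1]-c['cy'])/c['fy'],-1.])
    if cam=='wrist':
        H=np.array(c['hand_eye']);Rt=R.from_quat(st['ee_rot']).as_matrix()
        o=Rt@H[:3,3]+st['position'];d=Rt@H[:3,:3]@d
    else:
        o=np.array(c['position']);d=R.from_quat(c['rotation']).as_matrix()@d
    return (o+d*(z-o[2])/d[2])[:2]
def fit(loc,w):
    loc=np.array(loc,float);w=np.array(w,float);a=loc.mean(0);b=w.mean(0)
    p=loc-a;q=w-b
    th=np.arctan2((p[:,0]*q[:,1]-p[:,1]*q[:,0]).sum(),(p*q).sum())
    M=np.array([[np.cos(th),-np.sin(th)],[np.sin(th),np.cos(th)]])
    t=b-M@a
    return th,t,w-(loc@M.T+t)
E
python3 - <<'E'
from h import *
Z=lambda x,y:((x+.5)/4.2+140-.5,(y+.5)/4.2+140-.5)
D=[((405,136),38,(-86,-100)),((445,158),15,(-113,-90)),((382,440),15,(-113,90)),((358,190),15,(-63,-61)),((318,373),15,(-63,61)),((150,145),15,(80,-72)),((107,325),15,(80,72))]
W=[ray('top',Z(*p),z) for p,z,l in D]
th,t,r=fit([d[2] for d in D],W);print('dock',th,t);print(r.round(1))
B=[((512,203),83,(76,-52)),((430,360),83,(76,52)),((716,316),42,(-74,-52)),((645,460),42,(-74,52))]
W=[ray('top',Z(*p),z) for p,z,l in B]
tb,b,r=fit([d[2] for d in B],W);print('bin',tb,b);print(r.round(1))
M=R.from_euler('z',-th).as_matrix()[:2,:2]
print('bin in dock',M@(b-t),tb-th)
k=ray('top',Z(497,95),64);kd=M@(k-t)-[-86,-100];print('knob',k,kd,np.arctan2(-kd[0],kd[1]))
E
```

```text
dock 1.3239593103385994 [519.15665064  12.45844356]
[[  0.3   0.3]
 [  4.   -0.9]
 [ -4.4   1.3]
 [  0.5   1.2]
 [ -0.1   0.5]
 [-11.3   1.3]
 [ 10.9  -3.8]]
bin 1.075320849600307 [ 463.05511701 -201.708178  ]
[[ 1.5 -2.5]
 [-2.6  1.6]
 [-0.2  0.9]
 [ 1.3  0. ]]
bin in dock [-221.38299507    2.07204267] -0.24863846073829232
knob [ 616.78866197 -154.98613797] [-52.51413691 -35.58588199] 2.1663600672214116
```

```bash
cat >> h.py <<'E'
TH=1.324; 
def rot(a): return np.array([[np.cos(a),-np.sin(a)],[np.sin(a),np.cos(a)]])
def inc(p,z,yaw_x=None,st=None):
    "increments to world p,z with tool x at world angle yaw_x"
    st=st or read_state(); Rt=R.from_quat(st['ee_rot']).as_matrix()
    d=Rt.T@(np.array([p[0],p[1],z])-st['position'])/1000
    a=np.arctan2(Rt[1,0],Rt[0,0]); t=0
    if yaw_x is not None: t=-np.degrees((yaw_x-a+np.pi)%(2*np.pi)-np.pi)
    return d.round(4),round(t,2)
E
python3 - <<'E'
from h import *
Z=lambda x,y:((x+.5)/4.2+140-.5,(y+.5)/4.2+140-.5)
D=[((405,136),38,(-86,-100)),((445,158),15,(-113,-90)),((382,440),15,(-113,90)),((358,190),15,(-63,-61)),((318,373),15,(-63,61)),((150,145),15,(80,-61)),((107,325),15,(80,61))]
W=[ray('top',Z(*p),z) for p,z,l in D]
th,t,r=fit([d[2] for d in D],W);print('dock',th,t);print(r.round(1))
print('post foot',ray('top',Z(180,85),0),'top edge of bench',ray('top',(250,270),0))
b=np.array([463,-201.7]);tb=1.075
p=b+rot(tb)@[-112,0];print(p)
print(inc([370,100],247,tb+np.pi),inc(p,180,tb+np.pi),inc(p,38,tb+np.pi))
E
```

```text
dock 1.3240255215890144 [519.15386971  12.45816875]
[[ 0.3  0.3]
 [ 4.  -0.9]
 [-4.4  1.3]
 [ 0.5  1.2]
 [-0.1  0.5]
 [-0.6 -1.4]
 [ 0.3 -1.1]]
post foot [638.60295358  55.65586163] top edge of bench [ 327.71776019 -124.63444949]
[ 409.71798876 -300.21409685]
(array([0.3192, 0.4124, 0.0012]), np.float64(99.91)) (array([0.4839, 0.7792, 0.0688]), np.float64(99.91)) (array([0.4839, 0.7789, 0.2108]), np.float64(99.91))
```

>>> jog_arm(increments=[[0.04,0.05,0,6],[0.075,0.1,0,12],[0.11,0.15,0,20],[0.15,0.2,0,30],[0.19,0.25,0,40],[0.23,0.3,0,50],[0.265,0.345,0,60],[0.3,0.39,0,70],[0.319,0.412,0,80],[0.319,0.412,0,80]], hand=0.4)

```text
clock: 1.4
position: [370.0, 98.8, 248.1]
ee_rot: [-0.651, 0.759, -0.0, -0.001]
contact_force: [1.1, 0.2, 0.6]
gripper_width: 60.0
```

```bash
python3 - <<'E'
from h import *
s=read_state();print(s['clock'],s['position'],s['joints'],s['gripper_width'])
b=np.array([463,-201.7]);tb=1.075
p=b+rot(tb)@[-112,0]
print(inc(p,180,tb+np.pi))
E
```

```text
1.4 [369.96108157  98.8209685  248.0608962 ] [ 6.92167695e-01 -4.43576499e-02 -5.28473291e-01  9.38103245e-04
 -1.08832626e+00 -8.44652519e-01] 60.034838863597045
(array([ 0.3883, -0.0998,  0.0687]), np.float64(19.7))
```

>>> jog_arm(increments=[[0.05,-0.013,0,3],[0.1,-0.026,0,6],[0.16,-0.04,0,10],[0.22,-0.056,0,14],[0.28,-0.072,0,18],[0.34,-0.088,0.01,19.7],[0.388,-0.1,0.03,19.7],[0.388,-0.1,0.069,19.7],[0.388,-0.1,0.069,19.7]])

```text
clock: 2.52
position: [408.3, -298.9, 176.7]
ee_rot: [-0.512, 0.859, 0.003, -0.003]
contact_force: [0.3, -0.1, 0.9]
gripper_width: 59.4
```

```bash
python3 - <<'E'
from h import *
s=read_state();print(s['clock'],s['position'],s['joints'],s['contact_force'])
cv2.imwrite("pics/w1.png",get_image("wrist")[:,:,::-1])
b=np.array([463,-201.7]);tb=1.075
p=b+rot(tb)@[-112,0]
print(inc(p,38,tb+np.pi,s))
E
```

```text
2.525 [ 408.3484795  -298.92931467  176.71088391] [-0.31001227  0.25505067 -0.3793443   0.00133855 -0.94460126 -0.18596703] [ 0.33747203 -0.09299787  0.85405059]
(array([ 1.000e-04, -2.900e-03,  1.387e-01]), np.float64(0.04))
```

View pics/w1.png

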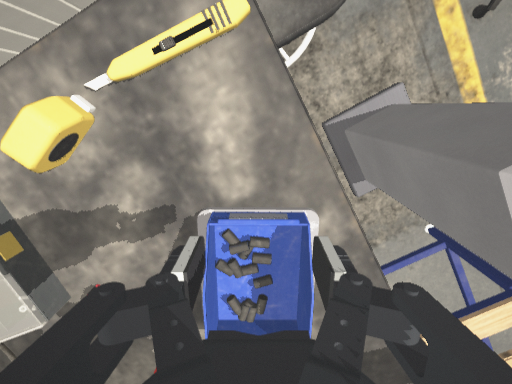

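```bash
python3 - <<'E'
from h import *
import cv2
a=cv2.imread("pics/w1.png")[190:345,180:335]
cv2.imwrite("pics/w1z.png",cv2.resize(a,None,fx=3.8,fy=3.8,interpolation=cv2.INTER_CUBIC))
E
```

```text
(no output)
```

View pics/w1z.png

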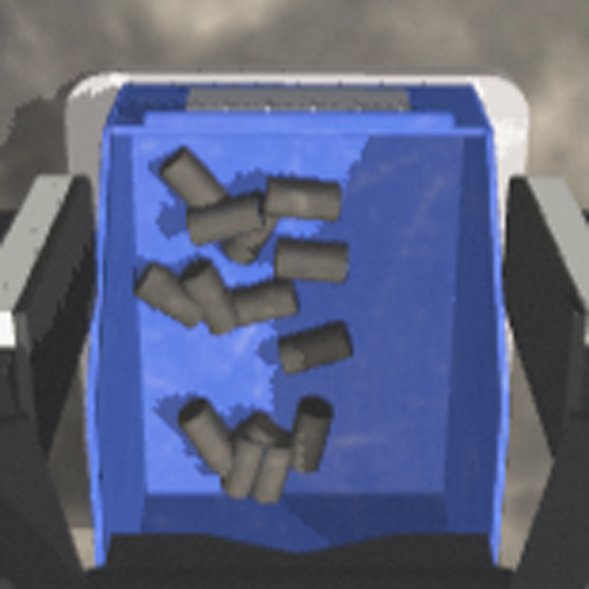

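```bash
python3 - <<'E'
from h import *
s=read_state()
Z=lambda x,y:((x+.5)/3.8+180-.5,(y+.5)/3.8+190-.5)
B=[((105,129),42,(-74,-52)),((493,129),42,(-74,52)),((118,84),8,(-74,-52)),((480,84),8,(-74,52)),((66,130),8,(-65,-70)),((528,130),8,(-65,70))]
W=[ray('wrist',Z(*p),z,s) for p,z,l in B]
b=np.array([463,-201.7]);tb=1.075
for w,x in zip(W,B): print(x[2],(rot(-tb)@(w-b)).round(1))
tb,b,r=fit([d[2] for d in B],W);print('bin',tb,b)
t=[519.2,12.5];print('in dock',rot(-1.324)@(b-t),tb-1.324)
E
```

```text
(-74, -52) [-72.8 -52.6]
(-74, 52) [-72.9  52.3]
(-74, -52) [-72.6 -54.6]
(-74, 52) [-72.7  54.4]
(-65, -70) [-57.6 -71.2]
(-65, 70) [-57.7  69.9]
bin 1.0752177812032182 [ 464.82232626 -198.96600424]
in dock [-218.34298524    1.06918071] -0.24878221879678186
```

>>> jog_arm(increments=[[0,-0.003,0.05,0],[0,-0.003,0.1,0],[0,-0.003,0.138,0],[0,-0.003,0.138,0]])

```text
clock: 3.08
position: [412.1, -299.8, 40.5]
ee_rot: [-0.514, 0.858, 0.002, -0.003]
contact_force: [0.3, -0.4, 0.4]
gripper_width: 59.8
```

```bash
python3 - <<'E'
from h import *
s=read_state();print(s['clock'],s['position'],s['contact_force'])
cv2.imwrite("pics/w2.png",get_image("wrist")[:,:,::-1])
cv2.imwrite("pics/t2.png",cv2.resize(get_image("top")[130:280,140:340,::-1],None,fx=4,fy=4))
b=np.array([464,-200]);tb=1.075
print(rot(-tb)@(s['position'][:2]-b))
E
```

```text
3.075 [ 412.10798631 -299.83310345   40.51205088] [ 0.28934954 -0.42581186  0.43910432]
[-112.49891856   -1.85012212]
```

View pics/w2.png

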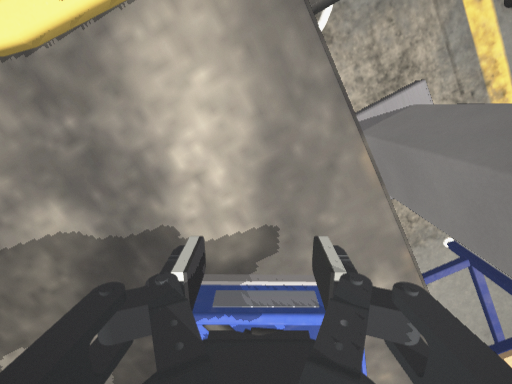

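View pics/t2.png

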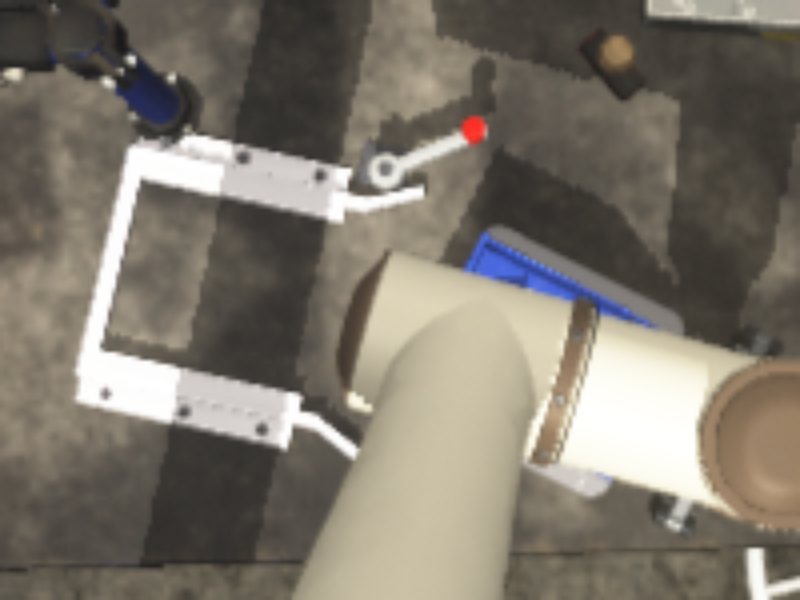

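```bash
cat >> h.py <<'E'
T0=np.array([519.2,12.5])
def plan(poses,off=(-85,0)):
    st=read_state()
    for x,y,a in poses:
        p=T0+rot(TH)@(np.array([x,y])+rot(a)@np.array(off))
        d,t=inc(p,38,TH+a+np.pi,st); print((x,y,a),d,t)
E
python3 - <<'E'
from h import *
b=rot(-TH)@(np.array([464,-200])-T0);print(b)
x0=b[0];n=7
P=[(x0-12,b[1]+3,-.249),(x0,b[1],-.249)]+[(x0+(-160-x0)*i/n,b[1]*(1-i/n),-.249*(1-i/n)) for i in range(1,n+1)]
plan(P)
E
```

```text
[-219.54654415    1.6139868 ]
(np.float64(-231.54654414638145), np.float64(4.613986797033802), -0.249) [-0.0152  0.0041  0.0051] 0.27
(np.float64(-219.54654414638145), np.float64(1.6139867970338024), -0.249) [-0.0275  0.0041  0.0051] 0.27
(np.float64(-211.03989498261268), np.float64(1.3834172546004022), -0.21342857142857144) [-0.0359  0.0029  0.0051] -1.77
(np.float64(-202.53324581884388), np.float64(1.1528477121670018), -0.17785714285714285) [-0.0443  0.0017  0.005 ] -3.8
(np.float64(-194.0265966550751), np.float64(0.9222781697336013), -0.14228571428571427) [-0.0529  0.0005  0.005 ] -5.84
(np.float64(-185.51994749130634), np.float64(0.6917086273002011), -0.10671428571428572) [-0.0616 -0.0006  0.005 ] -7.88
(np.float64(-177.01329832753754), np.float64(0.46113908486680066), -0.07114285714285713) [-0.0703 -0.0018  0.005 ] -9.92
(np.float64(-168.50664916376877), np.float64(0.23056954243340042), -0.03557142857142858) [-0.0792 -0.0029  0.0049] -11.96
(np.float64(-160.0), np.float64(0.0), -0.0) [-0.0882 -0.004   0.0049] -13.99
```

>>> jog_arm(increments=[[-0.0152,0.0041,0.004,0.3],[-0.0275,0.0041,0.004,0.3],[-0.0359,0.0029,0.004,-1.8],[-0.0443,0.0017,0.004,-3.8],[-0.0529,0.0005,0.004,-5.8],[-0.0616,-0.0006,0.004,-7.9],[-0.0703,-0.0018,0.004,-9.9],[-0.0792,-0.0029,0.004,-12.0],[-0.0882,-0.004,0.004,-14],[-0.0882,-0.004,0.004,-14]])

```text
clock: 4.42
position: [459.3, -223.9, 38.4]
ee_rot: [-0.615, 0.788, -0.0, -0.001]
contact_force: [-0.7, 0.4, 1.0]
gripper_width: 60.0
```

```bash
python3 - <<'E'
from h import *
s=read_state();print(s['clock'],s['position'],s['contact_force'])
cv2.imwrite("pics/w3.png",get_image("wrist")[:,:,::-1])
cv2.imwrite("pics/t3.png",cv2.resize(get_image("top")[130:280,140:340,::-1],None,fx=4,fy=4))
Rt=R.from_quat(s['ee_rot']).as_matrix()
print('tcp in dock',rot(-TH)@(s['position'][:2]-T0),np.arctan2(Rt[1,0],Rt[0,0])+np.pi-TH)
E
```

```text
4.425 [ 459.33594576 -223.9348959    38.37198447] [-0.69378923  0.3695867   1.04354901]
tcp in dock [-243.89563588    0.28945847] 0.0011518572075688294
```

View pics/w3.png

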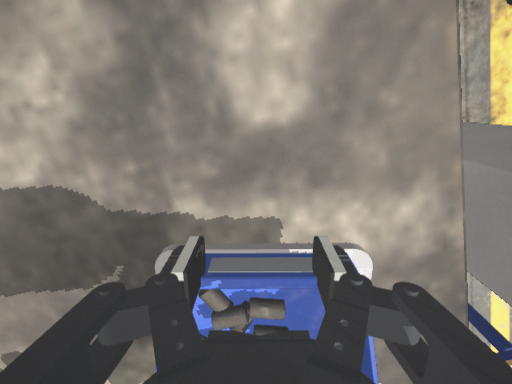

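View pics/t3.png

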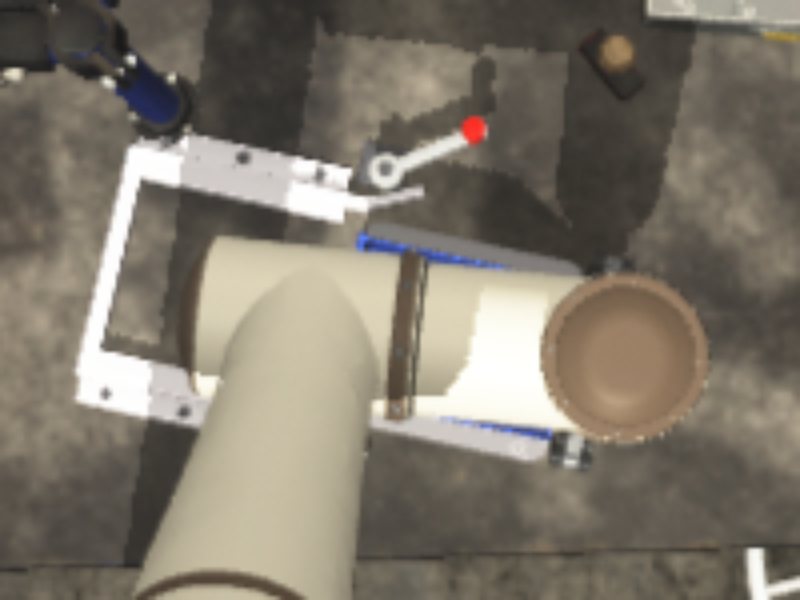

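```bash
python3 - <<'E'
from h import *
s=read_state()
for uv,z in [((156,265),8),((373,265),8),((205,244),8),((330,244),8)]:
    print(uv,(rot(-TH)@(ray('wrist',uv,z,s)-T0)).round(1))
P=[(x,0,0) for x in (-145,-130,-115,-100,-85,-70,-55,-40,-25,-10,0,2)]
plan(P)
E
```

```text
(156, 265) [-224.2  -65.6]
(373, 265) [-224.1   73.7]
(205, 244) [-239.2  -33.3]
(330, 244) [-239.1   45. ]
(-145, 0, 0) [-0.0144 -0.0007  0.0002] 0.01
(-130, 0, 0) [-0.0294 -0.0007  0.0002] 0.01
(-115, 0, 0) [-0.0444 -0.0007  0.0002] 0.01
(-100, 0, 0) [-0.0594 -0.0007  0.0001] 0.01
(-85, 0, 0) [-0.0744 -0.0007  0.0001] 0.01
(-70, 0, 0) [-0.0894 -0.0007  0.0001] 0.01
(-55, 0, 0) [-0.1044 -0.0007  0.    ] 0.01
(-40, 0, 0) [-0.1194 -0.0007 -0.    ] 0.01
(-25, 0, 0) [-0.1344 -0.0007 -0.    ] 0.01
(-10, 0, 0) [-1.494e-01 -7.000e-04 -1.000e-04] 0.01
(0, 0, 0) [-1.594e-01 -7.000e-04 -1.000e-04] 0.01
(2, 0, 0) [-1.614e-01 -7.000e-04 -1.000e-04] 0.01
```

>>> jog_arm(increments=[[-0.008,-0.0015,0,0],[-0.016,-0.003,0,0],[-0.024,-0.004,0,0],[-0.032,-0.0045,0,0],[-0.04,-0.0045,0,0],[-0.05,-0.0045,0,0],[-0.05,-0.0045,0,0]])

```text
clock: 5.4
position: [476.1, -175.9, 38.1]
ee_rot: [-0.615, 0.789, -0.001, -0.001]
contact_force: [0.5, 0.8, -0.1]
gripper_width: 59.9
```

```bash
python3 - <<'E'
from h import *
s=read_state();print(s['clock'],s['position'],s['contact_force'],s['wrist_torque'])
cv2.imwrite("pics/w4.png",get_image("wrist")[:,:,::-1])
cv2.imwrite("pics/s4.png",cv2.resize(get_image("scene")[150:290,130:330,::-1],None,fx=4,fy=4))
Rt=R.from_quat(s['ee_rot']).as_matrix()
print('tcp in dock',rot(-TH)@(s['position'][:2]-T0),np.arctan2(Rt[1,0],Rt[0,0])+np.pi-TH)
E
```

```text
5.4 [ 476.07097856 -175.93775514   38.13781664] [ 0.51021682  0.80379388 -0.1246829 ] [-0.00230127  0.0116592   0.01588808]
tcp in dock [-193.26446076   -4.21286859] 0.0007344231327917061
```

View pics/w4.png

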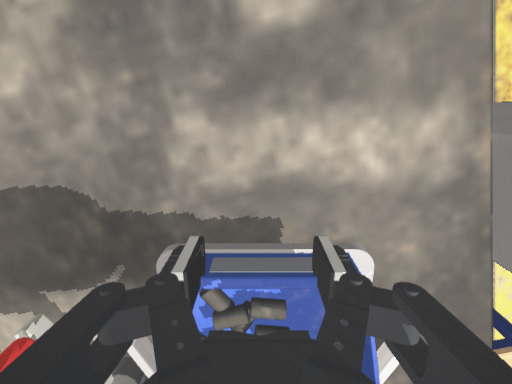

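View pics/s4.png

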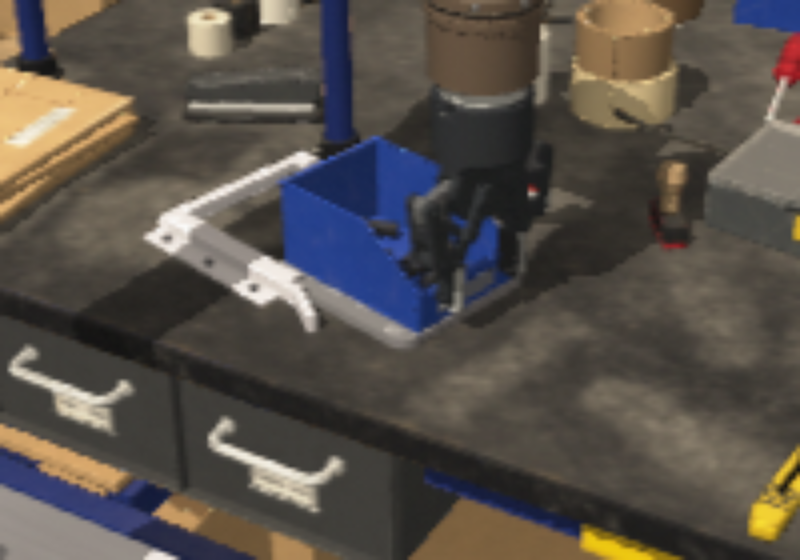

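>>> jog_arm(increments=[[-0.01,0,0,0],[-0.02,0,0,0],[-0.03,0,0,0],[-0.04,0,0,0],[-0.05,0,0,0],[-0.06,0,0,0],[-0.07,0,0,0],[-0.08,0,0,0],[-0.09,0,0,0],[-0.1,0,0,0]])

```text
clock: 6.75
position: [500.5, -78.9, 38.1]
ee_rot: [-0.615, 0.789, -0.001, -0.001]
contact_force: [-2.5, -4.5, 3.8]
gripper_width: 59.7
```

```bash
cat > st.py <<'E'
from h import *
s=read_state();print(s['clock'],s['position'],s['contact_force'],s['wrist_torque'])
Rt=R.from_quat(s['ee_rot']).as_matrix()
print('tcp in dock',rot(-TH)@(s['position'][:2]-T0),np.arctan2(Rt[1,0],Rt[0,0])+np.pi-TH)
print('F dock',rot(-TH)@s['contact_force'][:2])
E
python3 st.py
```

```text
6.75 [500.54128549 -78.89396156  38.09343374] [-2.47701706 -4.46467078  3.76990168] [-1.27087113  0.52548412  0.04777981]
tcp in dock [-93.18302719  -4.23406195] 0.0002776384020886091
F dock [-4.93452332  1.31125067]
```

>>> jog_arm(increments=[[-0.004,0,0,0],[-0.008,0,0,0],[-0.011,0,0,0],[-0.011,0,0,0]])

```text
clock: 7.25
position: [502.4, -70.2, 38.1]
ee_rot: [-0.614, 0.789, -0.001, -0.002]
contact_force: [-2.3, -15.0, 3.2]
gripper_width: 59.6
```

```bash
python3 st.py
```

```text
7.25 [502.41231288 -70.16591044  38.08591192] [ -2.30327736 -14.9777592    3.24682523] [-4.03229361  0.26483951 -0.1171977 ]
tcp in dock [-84.26234618  -3.91614649] -0.0009222822328720515
F dock [-15.08662131  -1.42555767]
```

>>> jog_arm(increments=[[-0.003,0,0,0],[-0.004,0,0,0],[-0.004,0,0,0],[-0.004,0,0,0]])

```text
clock: 7.75
position: [502.4, -70.0, 38.2]
ee_rot: [-0.614, 0.789, -0.001, -0.004]
contact_force: [-1.2, -22.8, 3.3]
gripper_width: 59.6
```

```bash
python3 st.py
```

```text
7.75 [502.36434473 -69.95212452  38.20680923] [ -1.16553437 -22.81193546   3.31047265] [-6.68634898 -0.23099524 -0.01578741]
tcp in dock [-84.06675652  -3.81740417] -0.0018259601451007246
F dock [-22.40547337  -4.44270553]
```

>>> jog_arm(increments=[[0.02,0,0,0],[0.05,0,0,0],[0.07,0,-0.05,0],[0.08,0,-0.1,0],[0.09,-0.02,-0.15,0],[0.09,-0.05,-0.18,0],[0.09,-0.05,-0.18,0],[0.09,-0.05,-0.18,0]], hand=-0.35)

```text
clock: 8.75
position: [529.1, -167.5, 217.6]
ee_rot: [-0.614, 0.789, -0.0, -0.004]
contact_force: [-0.5, -0.4, -0.1]
gripper_width: 27.8
```

```bash
python3 st.py; python3 - <<'E'
from h import *
cv2.imwrite("pics/w5.png",get_image("wrist")[:,:,::-1])
cv2.imwrite("pics/t5.png",cv2.resize(get_image("top")[130:280,140:340,::-1],None,fx=4,fy=4,interpolation=cv2.INTER_CUBIC))
print(read_state()['gripper_width'])
E
```

```text
8.75 [ 529.09993853 -167.46003216  217.59751261] [-0.46242737 -0.35417805 -0.07731662] [ 0.01700003  0.06078913 -0.03102409]
tcp in dock [-172.08871082  -53.5639577 ] -0.002156660405055355
F dock [-0.45641684  0.36189063]
27.280965839384372
```

View pics/w5.png

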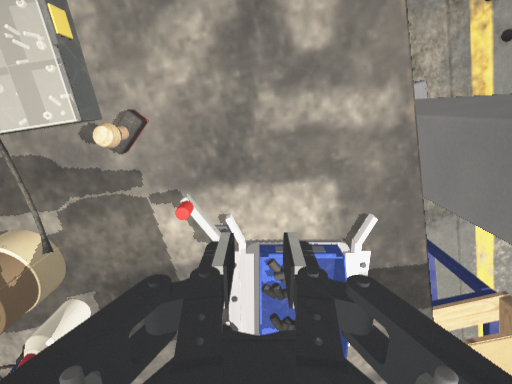

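View pics/t5.png

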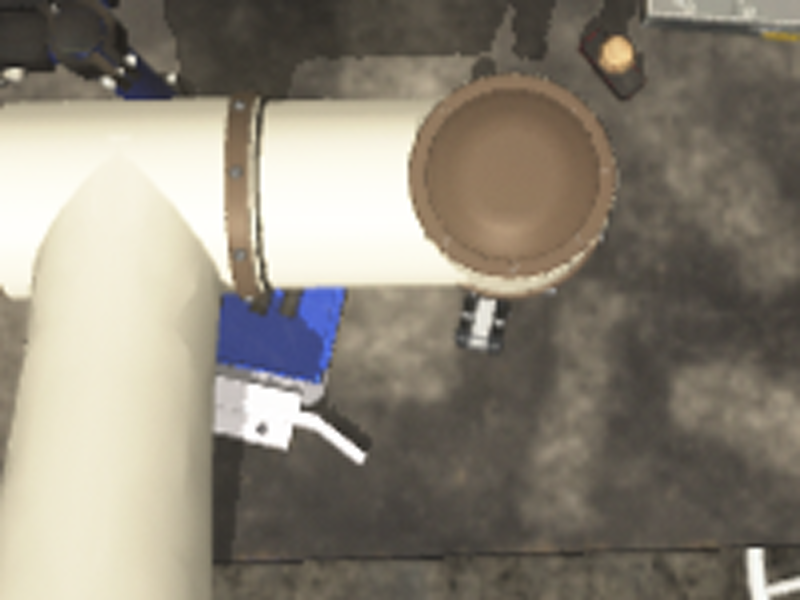

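```bash
python3 - <<'E'
from h import *
s=read_state()
im=cv2.imread("pics/w5.png");h=cv2.cvtColor(im,cv2.COLOR_BGR2HSV)
m=(((h[...,0]<8)|(h[...,0]>172))&(h[...,1]>170)&(h[...,2]>120)).astype('uint8')
n,l,stt,c=cv2.connectedComponentsWithStats(m)
for i in range(1,n):
    if stt[i,4]>30: print(stt[i],c[i])
f=lambda uv,z:(rot(-TH)@(ray('wrist',uv,z,s)-T0)).round(1)
print('knob',f((186,209),64),f((184,211),51))
print('front plate',f((270,243),8),f((335,243),8),'front wall top',)
print('tips',f((374,216),15),f((230,217),15))
cv2.imwrite("pics/w5z.png",cv2.resize(im[190:345,170:390],None,fx=3.6,fy=3.6,interpolation=cv2.INTER_CUBIC))
E
```

```text
[177 202  16  12  90] [186.48888889 206.13333333]
knob [-145.4 -130.3] [-138.2 -136.3]
front plate [-75.8 -37.2] [-75.4  49.9] front wall top
tips [-116.8   94.5] [-116.3  -88.7]
```

View pics/w5z.png

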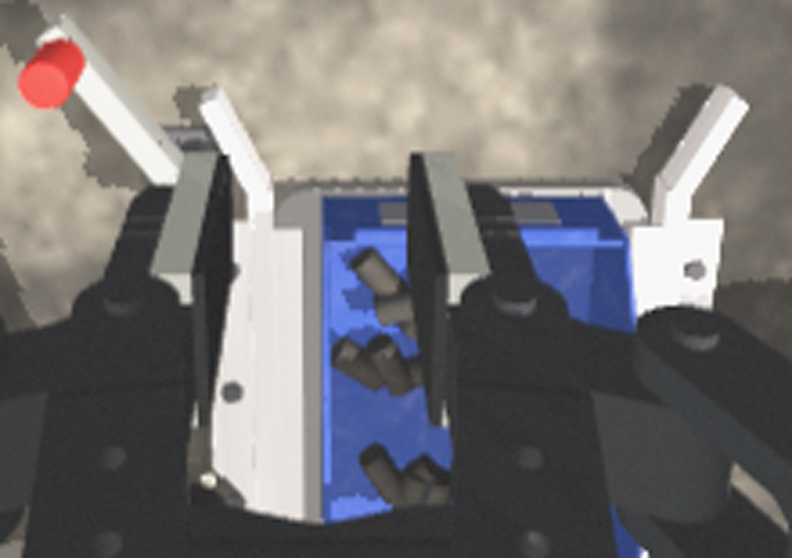

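```bash
python3 - <<'E'
from h import *
s=read_state()
f=lambda x,y,z:(rot(-TH)@(ray('wrist',((x+.5)/3.6+170-.5,(y+.5)/3.6+190-.5),z,s)-T0)).round(1)
k=f(45,87,64);print('knob',k)
kd=k-[-86,-100];print(np.hypot(*kd),np.arctan2(-kd[0],kd[1]))
print('lip end',f(290,228,15),f(675,219,15),'plate',f(350,187,8),f(600,187,8))
q=2.17
print('knob pred',-86-65*np.sin(q),-100+65*np.cos(q))
E
```

```text
knob [-139.9 -134.9]
64.21230411689025 2.1454088019375885
lip end [-65.  -63.6] [-67.9  78. ] plate [-78.  -41.4] [-77.5  51.5]
knob pred -139.67602455186451 -136.65902874201166
```

```bash
cat >> h.py <<'E'
def kp(q,z=59,dr=0,st=None):
    p=T0+rot(TH)@(np.array([-86-(65+dr)*np.sin(q),-100+(65+dr)*np.cos(q)]))
    return inc(p,z,TH+q+np.pi/2,st)
E
python3 - <<'E'
from h import *
print(kp(2.155,115))
E
```

```text
(array([-0.0331, -0.0833,  0.1015]), np.float64(-33.57))
```

>>> jog_arm(increments=[[-0.008,-0.02,0,-8],[-0.016,-0.04,0,-16],[-0.025,-0.06,0.02,-24],[-0.033,-0.083,0.05,-32],[-0.033,-0.083,0.1,-33.6],[-0.033,-0.083,0.1,-33.6],[-0.033,-0.083,0.1,-33.6]])

```text
clock: 9.72
position: [616.9, -156.8, 117.7]
ee_rot: [0.816, -0.578, -0.001, 0.005]
contact_force: [-0.4, -0.2, 0.2]
gripper_width: 27.9
```

```bash
python3 st.py; python3 - <<'E'
from h import *
print(kp(2.155))
im=get_image("wrist")[:,:,::-1]
cv2.imwrite("pics/w6.png",cv2.resize(im[170:384,130:390],None,fx=3,fy=2.8,interpolation=cv2.INTER_CUBIC))
E
```

```text
9.725 [ 616.91669259 -156.82279104  117.74293636] [-0.36219696 -0.22144739  0.18630862] [-0.03544907 -0.05219832 -0.02557767]
tcp in dock [-140.32026609 -136.12120519] 0.5851466308756585
F dock [-0.30322176  0.29712312]
(array([-0.0005, -0.0004,  0.0587]), np.float64(0.05))
```

View pics/w6.png

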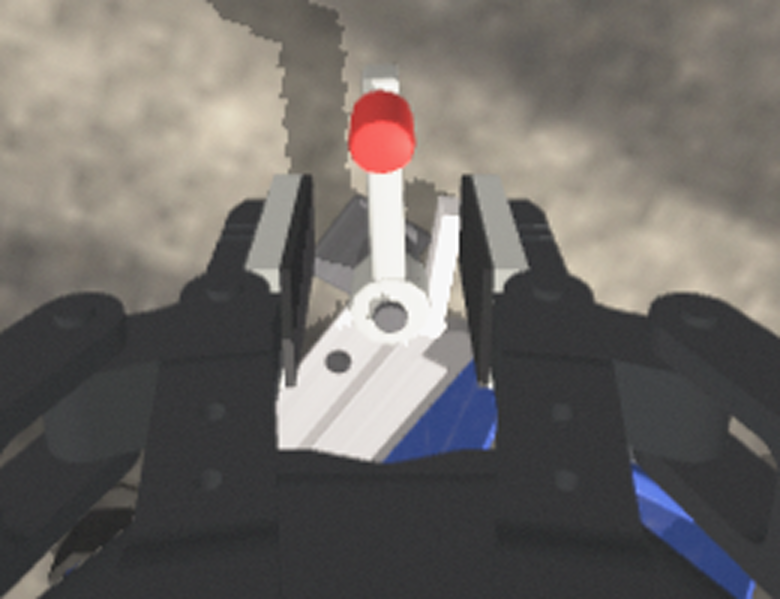

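```bash
python3 - <<'E'
from h import *
s=read_state()
w=ray('wrist',(130+381/3,170+140/2.8),64,s)
Rt=R.from_quat(s['ee_rot']).as_matrix();print(Rt.T@(np.r_[w,64]-s['position']))
E
```

```text
[ 0.73875224 -1.16561142 54.69523541]
```

Knob is right under the TCP (within 1.2 mm). Descend.

>>> jog_arm(increments=[[0,-0.001,0.02,0],[0,-0.001,0.04,0],[0,-0.001,0.058,0],[0,-0.001,0.058,0]])

```text
clock: 10.28
position: [617.7, -156.9, 60.4]
ee_rot: [0.816, -0.578, -0.0, 0.005]
contact_force: [0.3, -1.0, 0.1]
gripper_width: 28.0
```

```bash
python3 st.py; python3 - <<'E'
from h import *
s=read_state()
for q in np.arange(2.05,0.3,-.12): print(round(q,2),kp(q,59,0,s))
im=get_image("wrist")[:,:,::-1]
cv2.imwrite("pics/w7.png",cv2.resize(im[170:384,130:390],None,fx=2,fy=2))
E
```

```text
10.275 [ 617.67958661 -156.93236868   60.38676555] [ 0.28279214 -1.02390161  0.14454093] [-0.01093844  0.00992934 -0.001101  ]
tcp in dock [-140.24014958 -136.88775323] 0.5848780973736376
F dock [-0.92379171 -0.5243613 ]
2.05 (array([-0.001 ,  0.0077,  0.0014]), np.float64(6.05))
1.93 (array([-0.0022,  0.0153,  0.0015]), np.float64(12.93))
1.81 (array([-0.0044,  0.0228,  0.0015]), np.float64(19.81))
1.69 (array([-0.0075,  0.03  ,  0.0016]), np.float64(26.68))
1.57 (array([-0.0114,  0.0367,  0.0016]), np.float64(33.56))
1.45 (array([-0.0161,  0.043 ,  0.0016]), np.float64(40.43))
1.33 (array([-0.0215,  0.0486,  0.0017]), np.float64(47.31))
1.21 (array([-0.0276,  0.0535,  0.0017]), np.float64(54.18))
1.09 (array([-0.0341,  0.0577,  0.0017]), np.float64(61.06))
0.97 (array([-0.0412,  0.061 ,  0.0017]), np.float64(67.93))
0.85 (array([-0.0486,  0.0635,  0.0016]), np.float64(74.81))
0.73 (array([-0.0562,  0.0651,  0.0016]), np.float64(81.69))
0.61 (array([-0.064 ,  0.0658,  0.0016]), np.float64(88.56))
0.49 (array([-0.0718,  0.0655,  0.0015]), np.float64(95.44))
0.37 (array([-0.0795,  0.0643,  0.0015]), np.float64(102.31))
```

View pics/w7.png

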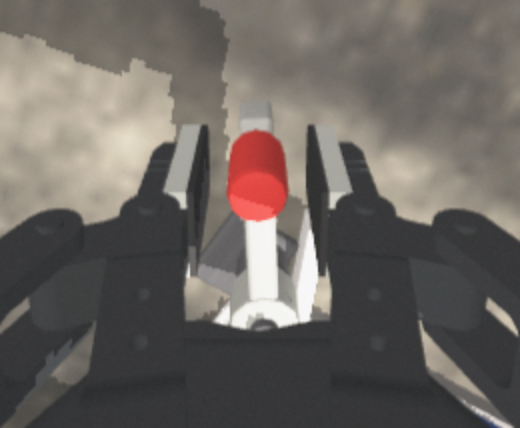

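>>> jog_arm(increments=[[-0.001,0.0077,0.001,6],[-0.0022,0.0153,0.001,12.9],[-0.0044,0.0228,0.001,19.8],[-0.0075,0.03,0.001,26.7],[-0.0114,0.0367,0.001,33.6],[-0.0161,0.043,0.001,40.4],[-0.0215,0.0486,0.001,47.3],[-0.0276,0.0535,0.001,54.2],[-0.0341,0.0577,0.001,61],[-0.0341,0.0577,0.001,61]])

```text
clock: 11.58
position: [553.3, -144.0, 61.8]
ee_rot: [-0.411, 0.912, -0.003, -0.002]
contact_force: [-0.5, 0.3, 0.5]
gripper_width: 27.8
```

```bash
python3 st.py; python3 - <<'E'
from h import *
s=read_state()
for q in np.arange(1,-0.25,-.12): print(round(q,2),kp(q,59,0,s))
im=get_image("wrist")[:,:,::-1]
cv2.imwrite("pics/w8.png",cv2.resize(im[100:384,100:410],None,fx=2,fy=2))
E
```

```text
11.575 [ 553.34387539 -143.9555667    61.80201215] [-0.49932356  0.26359578  0.48751753] [0.02233993 0.03132912 0.00860536]
tcp in dock [-143.37366927  -71.3311961 ] -0.47753660299093004
F dock [0.13362479 0.54859016]
1.0 (array([0.0006, 0.007 , 0.0028]), np.float64(5.34))
0.88 (array([-0.0006,  0.0147,  0.0027]), np.float64(12.22))
0.76 (array([-0.0027,  0.0222,  0.0027]), np.float64(19.09))
0.64 (array([-0.0057,  0.0294,  0.0026]), np.float64(25.97))
0.52 (array([-0.0095,  0.0362,  0.0026]), np.float64(32.85))
0.4 (array([-0.0142,  0.0425,  0.0025]), np.float64(39.72))
0.28 (array([-0.0195,  0.0481,  0.0025]), np.float64(46.6))
0.16 (array([-0.0255,  0.0531,  0.0024]), np.float64(53.47))
0.04 (array([-0.032 ,  0.0574,  0.0023]), np.float64(60.35))
-0.08 (array([-0.039 ,  0.0608,  0.0023]), np.float64(67.22))
-0.2 (array([-0.0463,  0.0634,  0.0022]), np.float64(74.1))
```

View pics/w8.png

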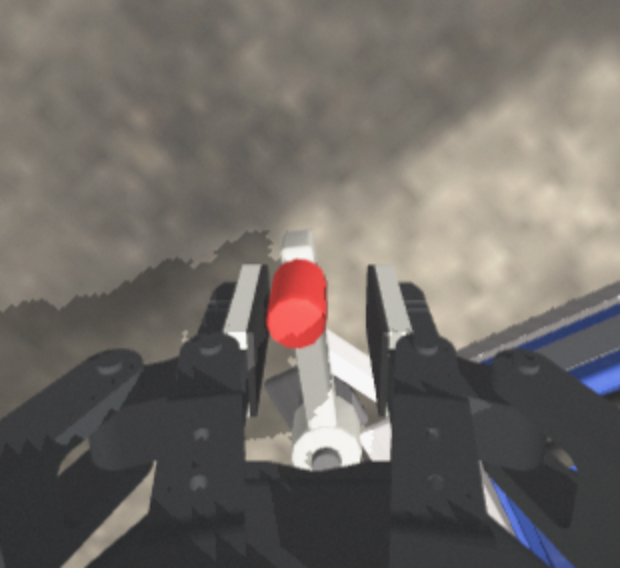

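```bash
python3 - <<'E'
from h import *
s=read_state()
for q in [1,.88,.76,.64,.52,.4,.3,.2,.12,.05,0,-.05]: print(round(q,2),kp(q,63,5,s))
E
```

```text
1 (array([ 0.0056,  0.0076, -0.0015]), np.float64(5.37))
0.88 (array([ 0.0043,  0.0159, -0.0015]), np.float64(12.25))
0.76 (array([ 0.002 ,  0.0239, -0.0015]), np.float64(19.12))
0.64 (array([-0.0012,  0.0317, -0.0016]), np.float64(26.0))
0.52 (array([-0.0053,  0.039 , -0.0017]), np.float64(32.87))
0.4 (array([-0.0103,  0.0458, -0.0017]), np.float64(39.75))
0.3 (array([-0.015 ,  0.0509, -0.0018]), np.float64(45.48))
0.2 (array([-0.0203,  0.0556, -0.0018]), np.float64(51.21))
0.12 (array([-0.0248,  0.0589, -0.0019]), np.float64(55.79))
0.05 (array([-0.0289,  0.0615, -0.0019]), np.float64(59.8))
0 (array([-0.032 ,  0.0632, -0.0019]), np.float64(62.67))
-0.05 (array([-0.0351,  0.0647, -0.002 ]), np.float64(65.53))
```

>>> jog_arm(increments=[[0.0056,0.0076,-0.002,5.4],[0.0043,0.0159,-0.002,12.2],[0.002,0.0239,-0.002,19.1],[-0.0012,0.0317,-0.002,26],[-0.0053,0.039,-0.002,32.9],[-0.0103,0.0458,-0.002,39.7],[-0.015,0.0509,-0.002,45.5],[-0.0203,0.0556,-0.002,51.2],[-0.0248,0.0589,-0.002,55.8],[-0.0248,0.0589,-0.002,55.8]])

```text
clock: 12.88
position: [526.4, -86.3, 63.6]
ee_rot: [0.062, 0.998, -0.004, -0.0]
contact_force: [-0.8, 0.4, 0.4]
gripper_width: 27.7
```

```bash
python3 st.py; python3 - <<'E'
from h import *
s=read_state()
for q in [.05,0,-.05,-.1]: print(round(q,2),kp(q,63,5,s))
im=get_image("wrist")[:,:,::-1]
cv2.imwrite("pics/w9.png",cv2.resize(im[100:384,100:410],None,fx=2,fy=2))
im=get_image("scene")[:,:,::-1]
cv2.imwrite("pics/s9.png",cv2.resize(im[130:270,130:330],None,fx=4,fy=4))
E
```

```text
12.875 [526.35352665 -86.25799508  63.55424934] [-0.81617593  0.36872471  0.35766966] [ 0.01830671 -0.03820528  0.00460797]
tcp in dock [-94.01803607 -31.06321668] 4.835043693508549
F dock [0.15816172 0.88152477]
0.05 (array([0.0004, 0.0046, 0.0005]), np.float64(4.16))
0 (array([0.0001, 0.0081, 0.0005]), np.float64(7.03))
-0.05 (array([-0.0004,  0.0116,  0.0005]), np.float64(9.89))
-0.1 (array([-0.0011,  0.015 ,  0.0004]), np.float64(12.76))
```

View pics/w9.png

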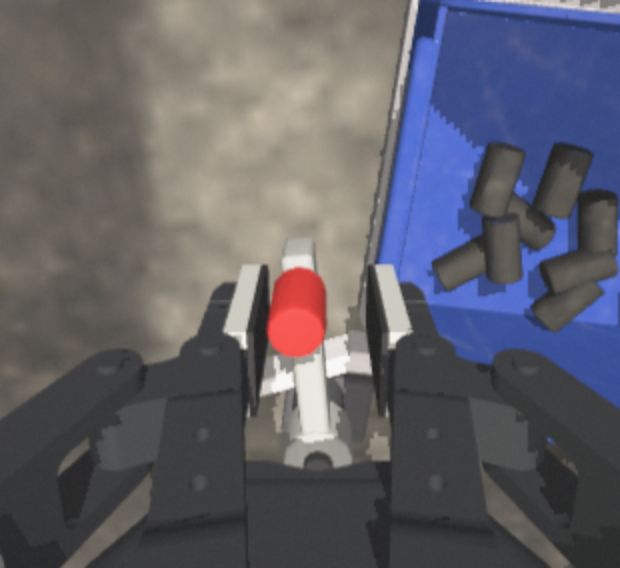

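View pics/s9.png

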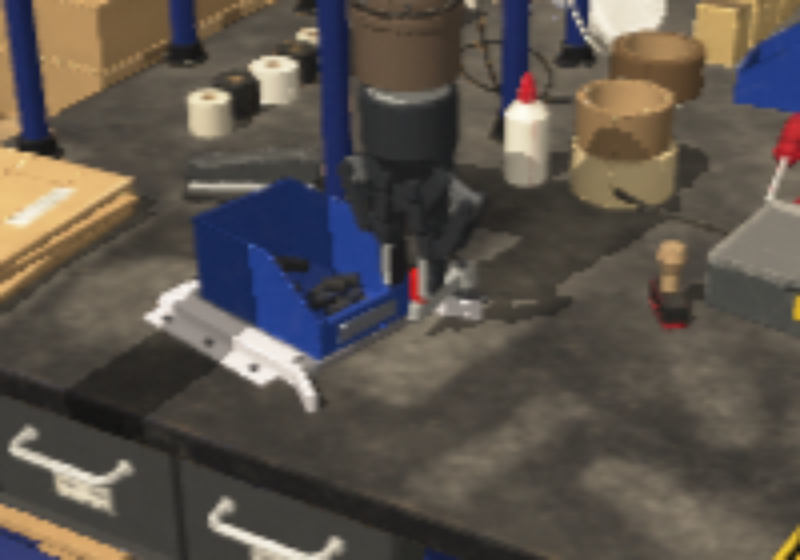

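>>> jog_arm(increments=[[0.0003,0.004,0,3],[0.0001,0.008,0,6],[0,0.011,0,7],[0,0.013,0,7],[0,0.013,0,7]])

```text
clock: 13.6
position: [527.9, -73.5, 63.4]
ee_rot: [0.123, 0.992, -0.004, 0.0]
contact_force: [0.3, -0.6, 0.3]
gripper_width: 27.9
```

```bash
python3 st.py; python3 - <<'E'
from h import *
im=get_image("wrist")[:,:,::-1]
cv2.imwrite("pics/w10.png",cv2.resize(im[100:384,100:410],None,fx=2,fy=2))
E
```

```text
13.6 [527.92648731 -73.4894105   63.35323121] [ 0.34076504 -0.57674974  0.32756301] [-0.03563603  0.03030643  0.02248835]
tcp in dock [-81.25206685 -29.46916917] 4.713081094176038
F dock [-0.47602582 -0.47133904]
```

View pics/w10.png

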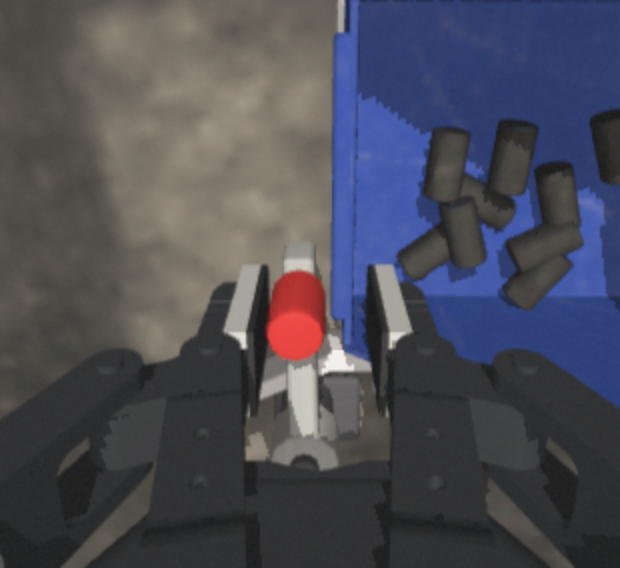

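>>> jog_arm(increments=[[0,0.0015,0,0],[0,0.003,0,0],[0,0.003,0,0],[0,0.003,0,0]])

```text
clock: 14.15
position: [528.1, -71.7, 63.3]
ee_rot: [0.123, 0.992, -0.005, -0.0]
contact_force: [-0.2, -6.0, 0.8]
gripper_width: 27.7
```

```bash
python3 st.py
```

```text
14.15 [528.1177982  -71.69885335  63.29667823] [-0.22334725 -6.04099539  0.79850326] [-1.73260177  0.12377213 -0.02856475]
tcp in dock [-79.46902651 -29.21725271] 4.712864211221788
F dock [-5.91251695 -1.25922698]
```

>>> jog_arm(increments=[[0,0.002,0,0],[0,0.003,0,0],[0,0.003,0,0]])

```text
clock: 14.52
position: [528.1, -71.3, 63.3]
ee_rot: [0.123, 0.992, -0.006, -0.001]
contact_force: [-0.5, -13.2, -0.3]
gripper_width: 27.7
```

```bash
python3 st.py
```

```text
14.525 [528.14065244 -71.30624822  63.26546314] [ -0.54069138 -13.21327367  -0.2878561 ] [-3.78997579 -0.15542539  0.01085749]
tcp in dock [-79.08273404 -29.14350158] 4.713072689880683
F dock [-12.94500228  -2.70367602]
```

>>> jog_arm(increments=[[0,-0.003,0,0],[0,-0.006,0,0],[0,-0.006,0,0],[0,-0.006,-0.02,0],[0,-0.006,-0.05,0],[0,-0.006,-0.1,0],[0,-0.006,-0.15,0],[0.0,-0.05,-0.18,0],[0.0,-0.09,-0.18,0],[0.0,-0.09,-0.18,0]])

```text
clock: 15.78
position: [506.5, -157.7, 245.0]
ee_rot: [0.124, 0.992, -0.006, -0.001]
contact_force: [0.1, 0.8, -0.4]
gripper_width: 27.4
```

```bash
python3 st.py; python3 - <<'E'
from h import *
im=get_image("wrist")[:,:,::-1]
cv2.imwrite("pics/w11.png",im)
im=get_image("scene")[:,:,::-1]
cv2.imwrite("pics/s11.png",cv2.resize(im[130:270,130:330],None,fx=4,fy=4))
im=get_image("top")[:,:,::-1]
cv2.imwrite("pics/t11.png",cv2.resize(im[130:280,140:340],None,fx=4,fy=4,interpolation=cv2.INTER_CUBIC))
E
```

```text
15.775 [ 506.4507373  -157.68311414  244.96659956] [ 0.09893448  0.77974557 -0.42071107] [ 0.07524897 -0.00420179  0.00449506]
tcp in dock [-168.14120145  -29.21253861] 4.7103649426616
F dock [0.78028888 0.09455399]
```

View pics/w11.png

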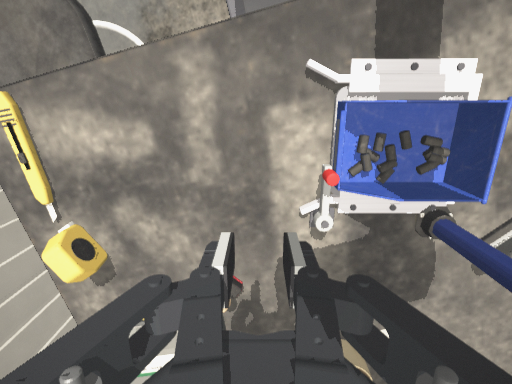

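View pics/s11.png

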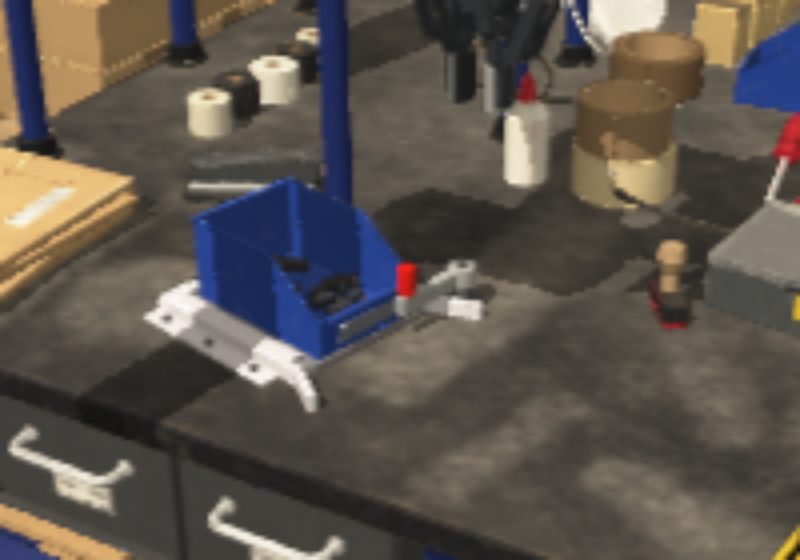

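View pics/t11.png

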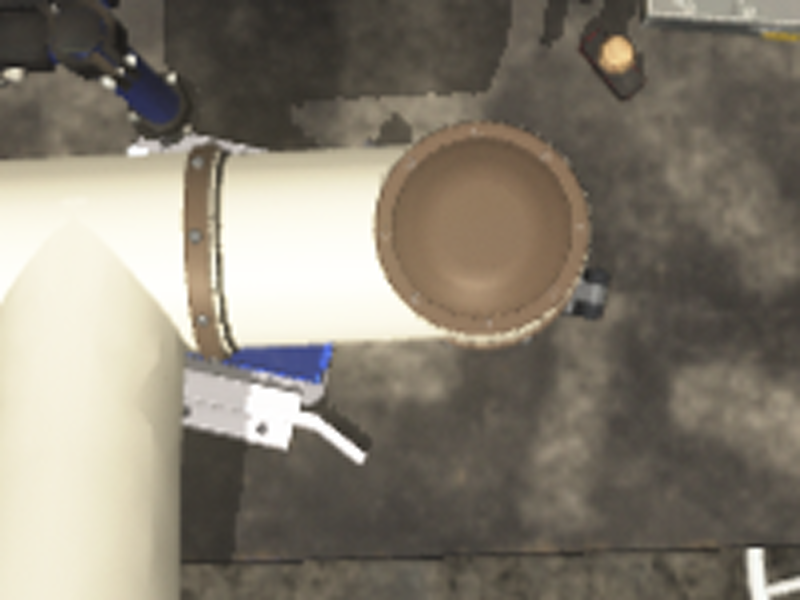

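```bash
python3 - <<'E'
from h import *
s=read_state()
f=lambda u,v,z:(rot(-TH)@(ray('wrist',(u,v),z,s)-T0)).round(1)
k=f(332,178,64);p=f(323.5,225,38);print('knob',k,'pivot',p);d=k-p;print('q',np.arctan2(-d[0],d[1]),np.hypot(*d))
print('back rim',f(511,99,83),f(488,202,83),'front rim',f(339,101,42),f(340,190,42),'plate front',f(333,120,8))
im=cv2.imread('pics/w11.png');cv2.imwrite('pics/w11z.png',cv2.resize(im[40:245,290:512],None,fx=3.5,fy=2.9*1.0,interpolation=cv2.INTER_CUBIC))
E
```

```text
knob [-86.  -31.4] pivot [ -85.3 -100.9]
q 0.010071601887312345 69.50352509045854
back rim [75.4 52.9] [ 79.3 -52.7] front rim [-79.6  51.6] [-69.3 -52.2] plate front [-76.3  29.4]
```

View pics/w11z.png

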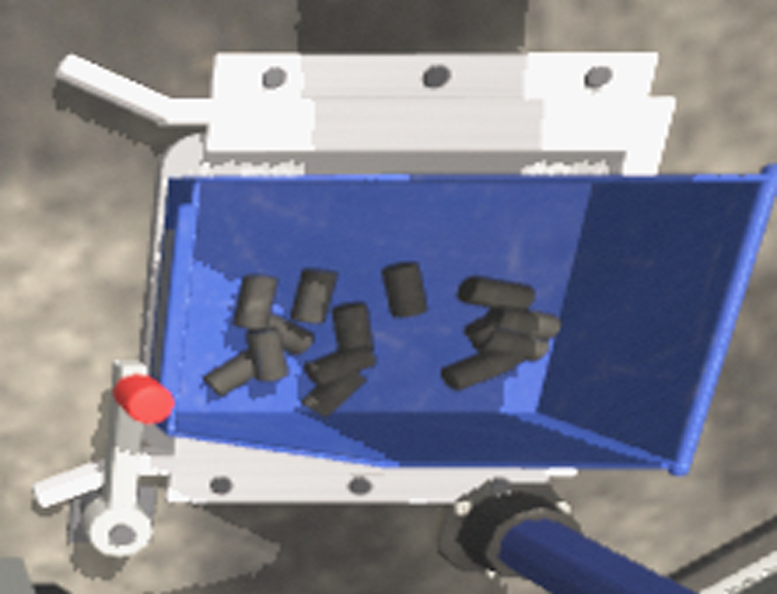

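```bash
python3 - <<'E'
from bench import *
print(job_done())
E
```

```text
the job is handed in; nothing more can be done
None
```

I slid the bin flat along the bench into the dock with both fingers on its front wall, straightening it by about 14° on the way. I then swung the latch shut with the fingers loosely either side of the red knob, backed off, rose clear, and handed the job in at about 16 s.

**Bin home:** It stopped hard against the end stop. Force rose from 15 to 22 N for 0.2 mm of movement. The plate's front edge measured at dock x of about -76 and 13 mm ahead of the lip ends, both as expected for home.

**Latch shut:** It stopped hard, with force rising from 6 to 13 N for 0.4 mm. In the last picture it measured about 0.01 rad from shut.

**Readings that disagreed:**
- The guide tips read about 3.5 mm off their nominal x.
- The two front-rim corner picks in the last image differed by about 10 mm in x. I put this down to rough pixel picking rather than skew, since the dock's clearance allows at most about 0.026 rad.
- The knob-to-pivot distance came out as 69.5 mm instead of 65 mm.

No large forces showed in the readings, the gripper touched nothing at the end, and I did not move the arm against any of the other items.

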